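# Tighten the clamp screw of an engraver's block

### The job

Take the T-handle hex key out of its wooden stand, seat it fully home in the recessed socket screw on top of the engraver's block, and only then turn the screw clockwise until it stops, so that the jaw closes on the brass blank. Press gently and do not force the screw past its stop; let go and leave the key standing fully home in the screw. Leave the other things on the bench where they are.

Things in the scene. Friction and masses are not known exactly. Their poses are not given: they have to be found in the camera images.
- key_grip (a point): Centre of the T-handle hex key's handle: a black flat-sided bar 100 mm long (x axis), 16 mm wide (y), 18 mm high (z, upward along the shank). The steel shank runs straight down from its middle; its tip is 85 mm below this point. About 200 g. At the start the key stands upright in the stand's hole, this point 95 mm above the table.
- key_tip (a point): Centre of the end of the key's tip, axes as for the handle. The shank is hexagonal, 17 mm across flats (19.6 mm across corners), two flats facing +x and -x. The last 4 mm of it are a round cone, 13 mm across at the end, 17 mm at its top, so it centres itself in a socket even where the hexagons do not match.
- stand: Fixed pine block 120 x 60 x 40 mm high, origin at the centre of its underside; a hole 21 mm across, 30 mm deep in the middle of its top holds the key; four thin steel pins stand up to 16 mm above its ends.
- vise: Fixed engraver's block: round, 136 mm across, red ribbed bowl, steel top at 80 mm; origin at the centre of its underside. On top: a dark steel housing 50 x 50 mm, 103 mm high, centred 30 mm from the axis towards -x, with a bore 33 mm across in which the screw head sits; towards +x a sliding jaw, brass blank and fixed jaw, none above 94 mm.
- screw_mouth (a point): Centre of the socket's mouth in the top face of the steel cap screw (30 mm across), 99 mm above the table, 4 mm below the housing's top; axes are the block's (z up), NOT the hexagon's. Hexagonal socket 17.8 mm across flats, 14 mm deep, flat floor. Its angle about z differs every time and no reading gives it. An unmatched key stops about 4 mm deep; one within 4 degrees goes to the floor.
- screw (a joint): Turn of the screw, rad, growing clockwise seen from above. Starts between 0 and 0.35; can be backed off to -0.4; hard stop at 1.2, where the jaw grips the blank. Turning takes about 0.06 N m. It does not tell the angle of the hexagon.
- tin: Bystander: small round aluminium tin, 48 mm across, 28 mm high; origin at the centre of its underside.
- loupe: Bystander: black eyeglass loupe, 40 mm across, 34 mm high; origin at the centre of its underside.
- cup: Bystander: green drinking cup, 82 mm across, 95 mm high; origin at the centre of its underside.
- dish: Bystander: dark steel scrap dish, 130 mm across, 45 mm high; origin at the centre of its underside.
- jar: Bystander: amber glass jar, 52 mm across, 60 mm high; origin at the centre of its underside.
- driver: Bystander: screwdriver lying flat, 160 mm long; origin at the centre of its underside.
- brush: Bystander: brush lying flat, 160 mm long; origin at the centre of its underside.
Things that resemble listed ones, but are neither listed nor needed, are in the scene too. Of the things that look like the part that bears key_grip, the middle-sized one is meant. Several things look just like the vise: the one meant starts nearest to the robot's base.

How it is judged:
By the outcome, as a careful person would: the job done as asked, in the order asked, and still so for the second after the job is handed in, with the robot touching nothing.
It also fails if it takes over 54 s, if anything falls off the work surface, if the arm or the gripper's body presses on something with over 40 N, if the wrist force passes 120 N, or if a joint passes its speed limit or range.

### The arm

A 6-joint arm with a two-finger parallel gripper is mounted at the origin on the work surface. World frame = base frame: x ahead of the robot, y to its left, z up, the work surface at z = 0. Lengths are in m, angles in rad, forces in N, time in s.
With the tool pointing down it reaches from about 0.4 to 0.825 m from the base axis. Payload 7 kg.
Tool frame: the origin (TCP) lies midway between the tips of the shut fingers; the grasp point (between the pads) lies 19 mm behind it (env.tcp_to_grasp is the distance from the TCP to the grasp point, in m); z points along the fingers, y is the line along which they close (so a half turn about z gives the same grasp; the last joint's range is limited). The gripper opens to 85 mm and grips with 20 to 120 N. Pads are 22 mm wide; open, the fingers measure 114 mm over their backs; the gripper's body (76 mm by 85 mm) begins 54 mm behind the grasp point. The pads swing forward as they close: fully open they stand 13 mm farther back than shut.
Start: joints at [-1.041, 0.359, 0.012, 0, -1.224, -0.288], TCP at [0.162, -0.655, 0.193] pointing down, gripper open.
Joint ranges: [-3.07, 3.07], [-1.43, 2.12], [-1.02, 1.25], [-3.03, 1.67], [-3.05, -0], [-3.03, 3.03]. Speed limits (rad/s): [2.39, 2.39, 3.01, 3.14, 3.14, 3.14].

### API

Orientations are given as [roll, pitch, yaw] about the fixed x, y, z axes, in that order (R = Rz(yaw) Ry(pitch) Rx(roll)).
In Python, from workcell import env gives the robot as it stands.
- The arm moves only by the tool step_arm, never from a script. Its argument "rows" is one flat list of numbers, 7 for each row, row after row: the turn, a rotation vector about the tool's x, y, z in degrees, then the shift along the tool's x, y, z in m, then the finger opening in m, from 0 to 0.0854. A call has 1 to 12 rows; each row shifts and turns the commanded pose from where the row before left it, along the tool's axes as they then stand; what a row does not reach is not made up. A row lasts 1/8 s, in which the tool goes at most 62.5 mm and 10.7 degrees, less where a joint would pass 70% of its speed; a pose out of reach is approached as far as the arm can. A call is refused whole if a number of a shift passes 0.0625 or a number of a turn 10.7, either way. A call with a gripper value outside its range is refused whole. The fingers move at their own pace and stop on an object; "newtons" is the grip in N (left out, the last holds). Time passes only in rows, so rows that do not move let the fingers close. It gives the time, the measured TCP pose, the force, the opening and the grip force at its end, in the units of the state.
- env.state(): the state, without advancing time (a new reading comes with each control period).
- env.capture(name): name is "side" or "top"; returns a dict with "pixels" (420x560x3 uint8, blue, green, red), "range_z" (420x560 float32, m along the optical axis (not along the pixel's ray), 0 where there is no reading), "K" (3x3 intrinsics, pixels), "pose" (4x4, takes a point from camera to world coordinates). Camera axes: x right, y up, looking along -z (the intrinsics and any distortion apply to the point x, -y, -z); pixel columns grow to the right and rows downward; lengths in m; the calibration is good to about 2 mm. A picture is of the moment at which its call begins.
- env.close_job(): hands the job in; it is judged then, once.
The state is a dict: "time_s": time; "joints": joint angles; "qvel": joint speeds; "joint_torque": joint torques, N m; "eef_pos": TCP position; "eef_rot": TCP orientation; "ft_force": force on the tool from outside, world axes, zero at the start; "torque": the same for the moment, N m; "finger_gap": finger opening in m; "grasp_force": force on a finger pad.
Only numpy, scipy, OpenCV 4.12 (cv2) and the standard library are available. Lean on these libraries where they do the work, as an engineer would, in place of code of your own. Each camera call takes 0.05 s, during which the arm holds its last target. There are 200 camera calls.

## Working session

There is one attempt and no reset: what is moved stays moved. The work goes in short steps, Python scripts to look and compute and a tool call to move; the robot and the scene stay as the last step left them, time stands still between calls to the robot, and variables do not carry over. Pictures are saved under pics/ and viewed, at most 10 in all, crops included, and the job is handed in when it is done.

Besides the shell and the picture viewer there is one more tool, called after ">>>" by a JSON object that holds its "name" and its "arguments". step_arm: Moves the arm, as the interface text tells. Its arguments: {"type":"object","properties":{"rows":{"type":"array"},"newtons":{"type":"number"}},"required":["rows"]}

```bash
mkdir -p pics; ls; cat > h.py <<'E'
import numpy as np, cv2, pickle
from workcell import env
def snap(n,f):
    c=env.capture(n); cv2.imwrite(f'pics/{f}.png',c['pixels']); pickle.dump(c,open(f'pics/{f}.pkl','wb')); return c
def load(f): return pickle.load(open(f'pics/{f}.pkl','rb'))
def cloud(c):
    d=c['range_z']; v,u=np.mgrid[:d.shape[0],:d.shape[1]]; K=c['K']
    P=np.stack([(u-K[0,2])/K[0,0]*d,-(v-K[1,2])/K[1,1]*d,-d],-1)
    W=P@c['pose'][:3,:3].T+c['pose'][:3,3]; W[d==0]=np.nan; return W
def crop(c,f,u0,v0,u1,v1,s):
    cv2.imwrite(f'pics/{f}.png',cv2.resize(c['pixels'][v0:v1,u0:u1],None,fx=s,fy=s,interpolation=cv2.INTER_CUBIC))
E
python3 - <<'E'
from h import *
a=snap('top','t0'); b=snap('side','s0')
for c in (a,b): print(c['K'].round(1).tolist(), c['pose'].round(3).tolist(), [k for k in c])
print(env.state())
E
```

```text
pics
[[437.6, 0.0, 277.2], [0.0, 437.6, 206.7], [0.0, 0.0, 1.0]] [[-0.014, 0.998, -0.058, 0.478], [-1.0, -0.014, 0.013, -0.004], [0.012, 0.058, 0.998, 1.32], [0.0, 0.0, 0.0, 1.0]] ['pixels', 'range_z', 'K', 'pose']
[[400.7, 0.0, 281.3], [0.0, 400.7, 213.2], [0.0, 0.0, 1.0]] [[-0.987, 0.118, -0.108, 0.413], [-0.159, -0.733, 0.661, 0.614], [-0.001, 0.67, 0.742, 0.796], [0.0, 0.0, 0.0, 1.0]] ['pixels', 'range_z', 'K', 'pose']
{'time_s': 0.1, 'joints': array([-1.04088584e+00,  3.59328110e-01,  1.11851560e-02, -2.92991410e-04,
       -1.22408899e+00, -2.88101071e-01]), 'qvel': array([ 6.61378249e-04, -1.92455281e-03,  1.10053814e-03,  2.03580007e-05,
       -4.19090428e-04, -7.77978860e-04]), 'joint_torque': array([-9.70665860e-04, -5.84763515e+01,  2.94107366e+01,  6.95455894e+00,
       -3.13560689e-03, -5.87381663e-06]), 'eef_pos': array([ 0.16149487, -0.65491871,  0.19166699]), 'eef_rot': array([ 3.14013793e+00, -1.43846482e-04, -2.89988289e+00]), 'ft_force': array([-0.362002  , -0.12397733,  0.20880412]), 'torque': array([0.03299706, 0.0053872 , 0.01466218]), 'grasp_force': 0.0, 'finger_gap': 0.0852935043643967}
```

View pics/t0.png

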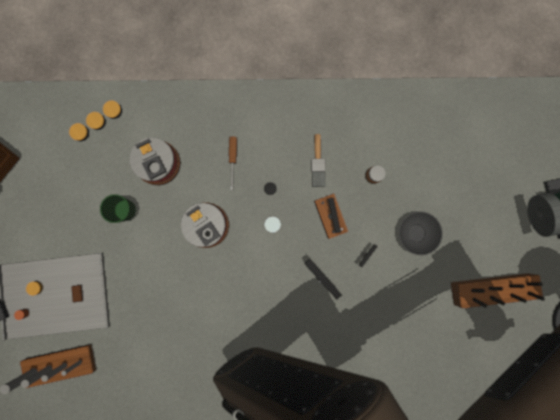

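View pics/s0.png

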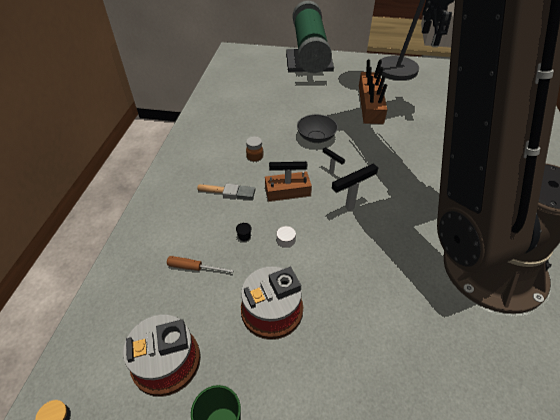

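The top view shows three T-bars: one in the stand at (335,214), a larger one at (322,277) and a small one at (366,254). The middle-sized bar, in the stand, is the key. There are two vises, at (203,226) and (152,160). The base is below the image, so (203,226) is nearest. I'll check both in crops and measure them.

```bash
python3 - <<'E'
from h import *
a=load('t0'); b=load('s0')
i1=cv2.resize(a['pixels'][185:285,295:395],(400,400),interpolation=cv2.INTER_CUBIC)
i2=cv2.resize(b['pixels'][260:340,232:312],(400,400),interpolation=cv2.INTER_CUBIC)
cv2.imwrite('pics/c1.png',np.hstack([i1,i2]))
W=cloud(a); S=cloud(b)
def fit(m,P,n):
    q=P[m][:,:2].astype(np.float32); r=cv2.minAreaRect(q*1000); print(n,len(q),'z',np.nanmedian(P[m][:,2]).round(4),'rect mm',np.round(r[0],1),np.round(r[1],1),round(r[2],1),'mean',q.mean(0).round(4))
def reg(P,u0,v0,u1,v1,zl,zh):
    m=np.zeros(P.shape[:2],bool); m[v0:v1,u0:u1]=1; return m&(P[...,2]>zl)&(P[...,2]<zh)
fit(reg(W,310,190,352,240,.092,.12),W,'key top')
fit(reg(S,262,155,312,175,.092,.12),S,'key side')
fit(reg(W,300,250,345,300,.07,.2),W,'big top'); fit(reg(W,355,240,380,268,.03,.2),W,'small top')
fit(reg(W,310,190,352,240,.03,.05),W,'stand top')
fit(reg(W,178,200,230,250,.0985,.112),W,'housing top'); fit(reg(S,235,260,310,340,.100,.112),S,'housing side')
fit(reg(W,178,200,230,250,.07,.112),W,'vise top'); fit(reg(S,235,260,310,340,.074,.112),S,'vise side')
E
```

```text
key top 223 z 0.1043 rect mm [ 523.6 -179.7] [99.1 16.2] 10.9 mean [ 0.5235 -0.1792]
key side 273 z 0.1022 rect mm [ 524.4 -178.1] [99.7 19.6] 9.6 mean [ 0.5257 -0.1753]
big top 388 z 0.1242 rect mm [ 349.  -141.6] [131.7  23.7] 42.0 mean [ 0.35   -0.1414]
small top 142 z 0.0712 rect mm [ 408.3 -277.6] [13.  75.2] 51.9 mean [ 0.409  -0.2767]
stand top 602 z 0.0405 rect mm [ 523.7 -180. ] [119.8  60.8] 19.1 mean [ 0.5231 -0.1763]
housing top 264 z 0.1032 rect mm [499.4 187.9] [101.6  50.4] 32.5 mean [0.4783 0.1746]
housing side 391 z 0.1026 rect mm [478.3 174.6] [50.7 51.2] 33.3 mean [0.4786 0.1758]
vise top 1508 z 0.0827 rect mm [502.8 190.4] [120.9 121.9] 45.8 mean [0.5024 0.1896]
vise side 2576 z 0.0811 rect mm [506.2 193. ] [117.4 124.5] 33.8 mean [0.5017 0.1982]
```

View pics/c1.png

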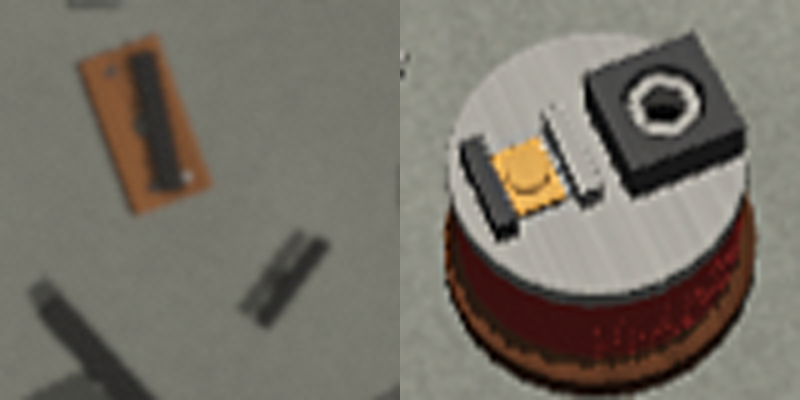

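The crops confirm it: the bar in the stand is 99 x 16 mm, the middle size (the others are about 130 and 75 mm). The chosen vise's screw socket is at about (664,103) in the crop. Next I'll rectify the socket to estimate the hexagon angle.

```bash
cat >> h.py <<'E'
def proj(c,X):
    X=np.asarray(X,float); p=(X-c['pose'][:3,3])@c['pose'][:3,:3]; K=c['K']
    return np.stack([K[0,0]*p[...,0]/-p[...,2]+K[0,2],K[1,1]*-p[...,1]/-p[...,2]+K[1,2]],-1)
def rect(img,c,x0,y0,z,half=.03,n=400):  # image: right=+x, up=+y
    g=np.linspace(-half,half,n); X,Y=np.meshgrid(x0+g,y0-g)
    uv=proj(c,np.stack([X,Y,np.full_like(X,z)],-1)).astype(np.float32)
    return cv2.remap(img,uv[...,0],uv[...,1],cv2.INTER_CUBIC)
def move(dx,dy,dz,dyaw_deg=0):
    from scipy.spatial.transform import Rotation as R
    s=env.state(); r=R.from_euler('xyz',s['eef_rot'])
    print('tool shift',r.inv().apply([dx,dy,dz]).round(4),'tool turn z',-dyaw_deg)
E
python3 - <<'E'
from h import *
o=[]
for n in('top','side'):
    cs=[env.capture(n) for _ in range(6)]
    im=np.mean([c['pixels'].astype(np.float32) for c in cs],0); c=cs[0]
    np.save(f'pics/avg_{n}.npy',im)
    r=rect(im,c,.4785,.175,.099); r=np.clip((r-r.min())/(r.max()-r.min())*255,0,255); o.append(r)
cv2.imwrite('pics/rect.png',np.hstack(o))
s=env.state(); print(s['time_s'])
move(.524-s['eef_pos'][0],-.179-s['eef_pos'][1],0,-169.5-np.degrees(s['eef_rot'][2]))
E
```

```text
0.7
tool shift [-0.4659  0.3757  0.    ] tool turn z 3.351086205888322[ WARN:0@3.945] global loadsave.cpp:1063 imwrite_ Unsupported depth image for selected encoder is fallbacked to CV_8U.
```

View pics/rect.png

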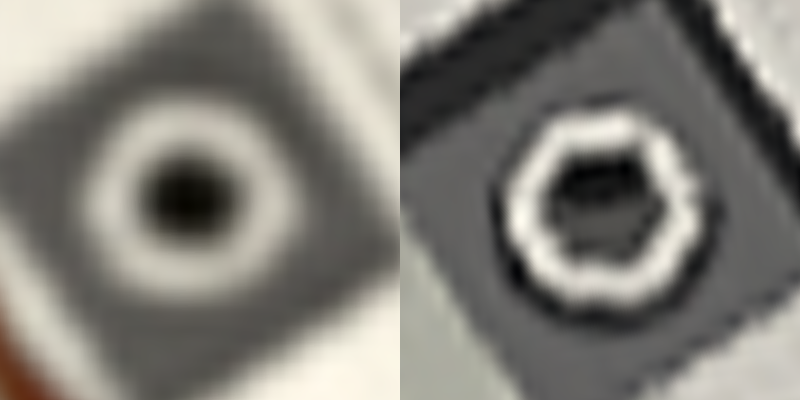

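The rectified view (0.15 mm/px) puts the ring centre at (603,205) in the side half and (191,200) in the top half, with hexagon corners visible in the side half. I'll fit the hexagon angle from radial edges while I start moving.

```bash
python3 - <<'E'
from h import *
from scipy.optimize import least_squares, minimize
from scipy.ndimage import gaussian_filter
for n,f in(('top','t0'),('side','s0')):
    im=np.load(f'pics/avg_{n}.npy').mean(-1); c=load(f)
    r=rect(im,c,.4785,.175,.099).astype(float)
    g=np.linspace(-30,30,400); X,Y=np.meshgrid(g,-g)
    def hexd(cx,cy,ph,a):
        x,y=X-cx,Y-cy; return np.max([x*np.cos(ph+k*np.pi/3)+y*np.sin(ph+k*np.pi/3) for k in range(6)],0)-a
    best=[]
    for ph in np.radians(np.arange(0,60,2.)):
        def cost(p,full=False):
            cx,cy,s=p; s=abs(s)+.2; R=np.hypot(X-cx,Y-cy); h=hexd(cx,cy,ph,8.9)
            inside=1/(1+np.exp(-h/s)); ring=inside/(1+np.exp((R-15)/s))
            m=R<16
            # floor intensities: inside upper/lower linear
            A=np.stack([ring,1-inside,(1-inside)*np.tanh((Y-cy)/2),inside-ring],-1)[m]
            sol,res,_,_=np.linalg.lstsq(A,r[m],rcond=None); return float(((A@sol-r[m])**2).mean())
        o=minimize(cost,[0,0,.6],method='Nelder-Mead',options=dict(maxiter=60)); best.append((o.fun,np.degrees(ph),*o.x))
    best=np.array(best); print(n,[(int(p),round(v,1)) for v,p in best[:,:2]]); print(best[best[:,0].argmin()].round(2))
E
```

```text
top [(0, np.float64(40.5)), (2, np.float64(76.9)), (4, np.float64(67.7)), (6, np.float64(100.5)), (8, np.float64(97.2)), (10, np.float64(113.3)), (12, np.float64(115.7)), (14, np.float64(111.0)), (16, np.float64(106.8)), (18, np.float64(112.0)), (20, np.float64(119.4)), (22, np.float64(109.4)), (24, np.float64(123.1)), (26, np.float64(122.8)), (28, np.float64(119.8)), (29, np.float64(124.6)), (32, np.float64(123.4)), (34, np.float64(114.6)), (36, np.float64(112.7)), (38, np.float64(99.8)), (40, np.float64(102.3)), (42, np.float64(105.3)), (44, np.float64(119.1)), (46, np.float64(63.7)), (48, np.float64(116.3)), (50, np.float64(108.7)), (52, np.float64(71.2)), (54, np.float64(110.7)), (56, np.float64(62.5)), (58, np.float64(40.3))]
[40.34 58.   -1.27 -0.5   2.31]
side [(0, np.float64(629.0)), (2, np.float64(626.9)), (4, np.float64(731.6)), (6, np.float64(507.0)), (8, np.float64(596.5)), (10, np.float64(686.6)), (12, np.float64(459.3)), (14, np.float64(494.9)), (16, np.float64(484.4)), (18, np.float64(485.4)), (20, np.float64(519.6)), (22, np.float64(374.4)), (24, np.float64(316.6)), (26, np.float64(502.8)), (28, np.float64(496.9)), (29, np.float64(495.6)), (32, np.float64(484.7)), (34, np.float64(298.4)), (36, np.float64(314.0)), (38, np.float64(373.4)), (40, np.float64(528.6)), (42, np.float64(536.1)), (44, np.float64(484.5)), (46, np.float64(496.3)), (48, np.float64(459.4)), (50, np.float64(694.3)), (52, np.float64(596.9)), (54, np.float64(505.8)), (56, np.float64(778.8)), (58, np.float64(626.9))]
[298.42  34.     0.67  -0.98   0.8 ]
```

>>> {"name": "step_arm", "arguments": {"rows": [0,0,3.35,-0.0466,0.0376,0,0.0854,0,0,0,-0.0466,0.0376,0,0.0854,0,0,0,-0.0466,0.0376,0,0.0854,0,0,0,-0.0466,0.0376,0,0.0854,0,0,0,-0.0466,0.0376,0,0.0854,0,0,0,-0.0466,0.0376,0,0.0854,0,0,0,-0.0466,0.0376,0,0.0854,0,0,0,-0.0466,0.0376,0,0.0854,0,0,0,-0.0466,0.0376,0,0.0854], "newtons": 60}}

```text
time_s: 1.82
eef_pos: [0.5107, -0.2422, 0.193]
eef_rot: [-3.141, 0.001, -2.958]
ft_force: [0.8, -1.4, 0.9]
finger_gap: 0.0857
grasp_force: 0.0
```

```bash
python3 - <<'E'
from h import *
from scipy.optimize import minimize
for n,f,c0 in(('top','t0',(-1.3,-.2)),('side','s0',(.5,-.8))):
    im=np.load(f'pics/avg_{n}.npy').mean(-1); c=load(f)
    r=rect(im,c,.4785,.175,.099).astype(float)[::2,::2]
    g=np.linspace(-30,30,400)[::2]; X,Y=np.meshgrid(g,-g); best=[]
    for ph in np.radians(np.arange(0,60,3.)):
        def cost(p):
            cx,cy,s=p; s=abs(s)+.2; x,y=X-cx,Y-cy; R=np.hypot(x,y)
            h=np.max([x*np.cos(ph+k*np.pi/3)+y*np.sin(ph+k*np.pi/3) for k in range(6)],0)-8.9
            inside=1/(1+np.exp(-h/s)); ring=inside/(1+np.exp((R-15)/s)); m=np.hypot(X-c0[0],Y-c0[1])<13.5
            A=np.stack([ring,1-inside,(1-inside)*np.tanh((y)/2),(1-inside)*x/9],-1)[m]
            sol=np.linalg.lstsq(A,r[m],rcond=None)[0]; return float(((A@sol-r[m])**2).mean())
        o=min((minimize(cost,[*c0,s],method='Nelder-Mead',options=dict(maxiter=200,xatol=.01,initial_simplex=np.array([[*c0,s],[c0[0]+.5,c0[1],s],[c0[0],c0[1]+.5,s],[*c0,s+.4]]))) for s in(.5,)),key=lambda o:o.fun); best.append((o.fun,np.degrees(ph),*o.x))
    print(n); print(np.array(best).round(2))
s=env.state(); print(s['eef_pos'],s['joints'].round(3)); move(.524-s['eef_pos'][0],-.179-s['eef_pos'][1],0)
E
```

```text
top
[[ 3.102e+01  0.000e+00 -1.560e+00 -6.000e-02  2.650e+00]
 [ 3.191e+01  3.000e+00 -1.530e+00 -2.000e-02  2.650e+00]
 [ 3.319e+01  6.000e+00 -1.510e+00  2.000e-02  2.640e+00]
 [ 3.473e+01  9.000e+00 -1.500e+00  8.000e-02  2.630e+00]
 [ 3.638e+01  1.200e+01 -1.490e+00  1.300e-01  2.630e+00]
 [ 3.797e+01  1.500e+01 -1.510e+00  2.100e-01  2.620e+00]
 [ 3.934e+01  1.800e+01 -1.520e+00  2.300e-01  2.620e+00]
 [ 4.038e+01  2.100e+01 -1.540e+00  2.500e-01  2.620e+00]
 [ 4.101e+01  2.400e+01 -1.570e+00  2.500e-01  2.620e+00]
 [ 4.115e+01  2.700e+01 -1.610e+00  2.500e-01  2.620e+00]
 [ 4.080e+01  3.000e+01 -1.640e+00  1.900e-01  2.620e+00]
 [ 3.993e+01  3.300e+01 -1.680e+00  2.000e-01  2.620e+00]
 [ 3.872e+01  3.600e+01 -1.700e+00  1.400e-01  2.630e+00]
 [ 3.730e+01  3.900e+01 -1.700e+00  9.000e-02  2.630e+00]
 [ 3.574e+01  4.200e+01 -1.700e+00  4.000e-02  2.640e+00]
 [ 3.418e+01  4.500e+01 -1.680e+00 -1.000e-02  2.640e+00]
 [ 3.276e+01  4.800e+01 -1.670e+00 -5.000e-02  2.650e+00]
 [ 3.163e+01  5.100e+01 -1.640e+00 -8.000e-02  2.650e+00]
 [ 3.092e+01  5.400e+01 -1.610e+00 -9.000e-02  2.650
[... 763 characters left out ...]
 [ 1.9121e+02  3.3000e+01  5.2000e-01 -1.4000e+00  5.7000e-01]
 [ 2.1479e+02  3.6000e+01  5.6000e-01 -1.4200e+00  5.8000e-01]
 [ 2.5266e+02  3.9000e+01  6.0000e-01 -1.4300e+00  5.8000e-01]
 [ 3.0018e+02  4.2000e+01  6.3000e-01 -1.4300e+00  5.9000e-01]
 [ 3.5143e+02  4.5000e+01  6.7000e-01 -1.4300e+00  5.9000e-01]
 [ 4.0131e+02  4.8000e+01  6.8000e-01 -1.4300e+00  6.0000e-01]
 [ 4.4477e+02  5.1000e+01  6.8000e-01 -1.4200e+00  6.1000e-01]
 [ 4.7825e+02  5.4000e+01  6.7000e-01 -1.4100e+00  6.2000e-01]
 [ 4.9957e+02  5.7000e+01  6.6000e-01 -1.4100e+00  6.3000e-01]]
[ 0.51071789 -0.24223325  0.19296045] [-0.097  0.178 -0.234  0.    -1.157 -1.291]
tool shift [-0.0246  0.0597 -0.    ] tool turn z 0
```

The side fit is clear: hexagon flat normals sit at about 30.5° (mod 60), with the screw at about (0.478, 0.1745). So I want a tool yaw of -89.5° at the screw. Now going over the key.

>>> {"name": "step_arm", "arguments": {"rows": [0,0,0,-0.0123,0.03,0,0.0854,0,0,0,-0.0123,0.0297,0,0.0854,0,0,0,0,0,0.03,0.0854,0,0,0,0,0,0.03,0.0854,0,0,0,0,0,0,0.0854]}}

```text
time_s: 2.45
eef_pos: [0.5212, -0.1805, 0.1307]
eef_rot: [3.141, -0.004, -2.958]
ft_force: [-0.1, -1.1, 0.0]
finger_gap: 0.0854
grasp_force: 0.0
```

```bash
python3 - <<'E'
from h import *
s=env.state(); print(s['eef_pos'],np.degrees(s['eef_rot'])); move(.524-s['eef_pos'][0],-.179-s['eef_pos'][1],.075-s['eef_pos'][2])
c=snap('side','s1'); crop(c,'s1c',240,90,340,210,5)
E
```

```text
[ 0.52124762 -0.18052466  0.13073066] [ 179.93817877   -0.23395148 -169.497683  ]
tool shift [-0.0032  0.0009  0.0557] tool turn z 0
```

View pics/s1c.png

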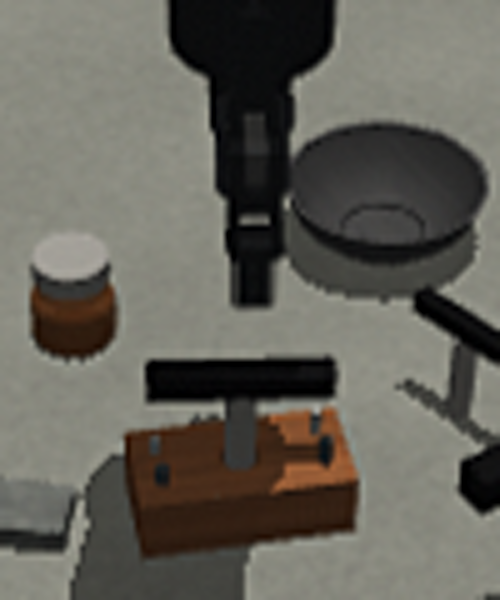

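The gripper (finger at (250,300) in the crop) is centred over the key bar (240,380) to within 3 mm, with the shank at (238,430). Descending with that correction and closing.

>>> {"name": "step_arm", "arguments": {"rows": [0,0,0,-0.003,0.001,0.02,0.0854,0,0,0,0,0,0.02,0.0854,0,0,0,0,0,0.0155,0.0854,0,0,0,0,0,0,0.0854,0,0,0,0,0,0,0,0,0,0,0,0,0,0,0,0,0,0,0,0,0,0,0,0,0,0,0,0], "newtons": 60}}

```text
time_s: 3.5
eef_pos: [0.5258, -0.1793, 0.0773]
eef_rot: [-3.141, 0.0, -2.958]
ft_force: [0.3, 0.3, 0.0]
finger_gap: 0.0128
grasp_force: 0.0
```

```bash
python3 - <<'E'
from h import *
s=env.state(); print(s)
E
```

```text
{'time_s': 3.5, 'joints': array([ 2.39626403e-02,  2.67629194e-01, -4.07042865e-01,  3.20049725e-05,
       -8.95626504e-01, -1.41139911e+00]), 'qvel': array([ 0.00072639,  0.00188758, -0.00225072, -0.0005023 ,  0.00046686,
       -0.00058474]), 'joint_torque': array([-3.46897985e-03, -4.62569940e+01,  2.44271421e+01,  5.77291846e+00,
       -1.52371573e-03, -4.61774405e-06]), 'eef_pos': array([ 0.52577644, -0.17926397,  0.07730453]), 'eef_rot': array([-3.14148897e+00,  4.87486179e-04, -2.95821277e+00]), 'ft_force': array([0.28207992, 0.33791602, 0.00554248]), 'torque': array([-0.012333  ,  0.03036803, -0.00820634]), 'grasp_force': 0.0, 'finger_gap': 0.0128113695674542}
```

>>> {"name": "step_arm", "arguments": {"rows": [0,0,0,0,0,0,0,0,0,0,0,0,0,0], "newtons": 60}}

```text
time_s: 3.75
eef_pos: [0.5256, -0.1792, 0.077]
eef_rot: [3.142, -0.0, -2.958]
ft_force: [0.3, 0.2, 0.9]
finger_gap: 0.0003
grasp_force: 0.0
```

```bash
python3 - <<'E'
from h import *
c=snap('side','s2'); crop(c,'s2c',240,90,340,210,5)
E
```

```text
(no output)
```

View pics/s2c.png

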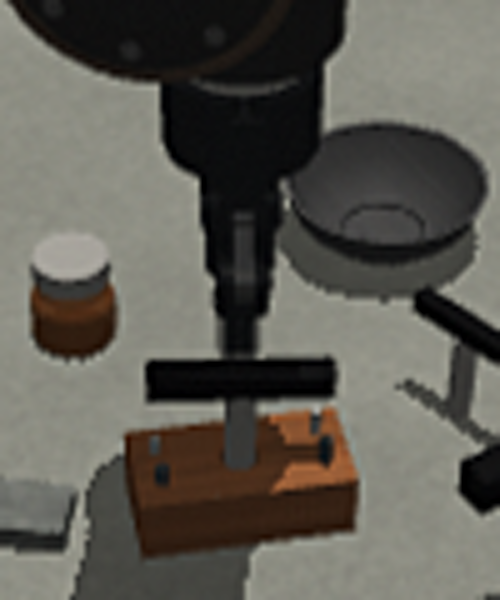

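The shut fingertips end at the bar's top edge, at (240,350) in the crop, and the gap is 0, so the bar was missed. I'll find the real offset from the depth data.

```bash
python3 - <<'E'
from h import *
c=load('s2'); W=cloud(c)
print(proj(c,[[.5256,-.1792,.077],[.524,-.179,.095],[.524,-.179,.104]]).round(1))
for v in range(130,186,3): print(v,W[v,288].round(4),W[v,286].round(4),c['range_z'][v,288].round(3))
t=snap('top','t2'); W=cloud(t); print(proj(t,[[.5256,-.1792,.077]]).round(1))
b=load('s0'); B=cloud(b)
print('handle before', [B[v,288].round(4).tolist() for v in range(158,186,3)])
E
```

```text
[[287.5 171. ]
 [288.1 166. ]
 [288.2 163.4]]
130 [ 0.5202 -0.141   0.2381] [ 0.5251 -0.1428  0.2362] 0.925
133 [ 0.5205 -0.1433  0.2279] [nan nan nan] 0.934
136 [ 0.5196 -0.1381  0.2233] [ 0.5242 -0.1371  0.2235] 0.934
139 [ 0.5189 -0.1336  0.2181] [ 0.5247 -0.1414  0.2115] 0.934
142 [ 0.5183 -0.1299  0.2123] [ 0.5278 -0.1628  0.1858] 0.936
145 [ 0.5171 -0.1224  0.2095] [ 0.5221 -0.1246  0.2071] 0.933
148 [ 0.5164 -0.1185  0.2038] [ 0.5212 -0.119   0.2028] 0.935
151 [ 0.5185 -0.1335  0.1826] [ 0.5232 -0.1326  0.1827] 0.961
154 [ 0.5233 -0.1684  0.1443] [ 0.5276 -0.1632  0.1479] 1.013
157 [ 0.5228 -0.1656  0.1369] [ 0.5275 -0.1629  0.1385] 1.016
160 [ 0.5228 -0.1669  0.1259] [ 0.5279 -0.1659  0.126 ] 1.025
163 [ 0.5251 -0.1842  0.1007] [ 0.5298 -0.1795  0.1041] 1.056
166 [ 0.5234 -0.1729  0.1003] [ 0.5281 -0.1687  0.1033] 1.048
169 [ 0.5234 -0.1731  0.0897] [ 0.5283 -0.1704  0.0914] 1.056
172 [ 0.5225 -0.1676  0.0842] [ 0.5285 -0.1725  0.079 ] 1.057
175 [ 0.523  -0.1723  0.0691] [ 0.5288 -0.1749  0.066 ] 1.071
178 [ 0.5226 -0.1705  0.06  ] [ 0.5283 -0.1722  0.0576] 1.077
181 [ 0.5228 -0.173   0.0466] [ 0.5285 -0.174   0.0448] 1.088
184 [ 0.5223 -0.1702  0.0381] [ 0.5269 -0.1637  0.0435] 1.093
[[332.9 214.3]]
handle before [[0.5448, -0.323, -0.0001], [0.5431, -0.3114, -0.0021], [0.5244, -0.1792, 0.1017], [0.5234, -0.1727, 0.0971], [0.5234, -0.1736, 0.0858], [0.5228, -0.1706, 0.0779], [0.5227, -0.1708, 0.067], [0.5224, -0.1693, 0.0574], [0.5227, -0.1721, 0.0437], [0.5218, -0.1667, 0.0377]]
```

```bash
python3 - <<'E'
from h import *
for f in('s1','s2'):
    c=load(f); W=cloud(c); print(f)
    for v in range(144,166): print(v,[(int(c['pixels'][v,u].mean()),*(W[v,u]*1000).round(0).tolist()) for u in (284,287,290,293)])
E
```

```text
s1
144 [(137, 568.0, -390.0, -1.0), (44, 520.0, -129.0, 207.0), (14, 513.0, -124.0, 212.0), (23, 506.0, -127.0, 210.0)]
145 [(136, 567.0, -386.0, -2.0), (44, 521.0, -133.0, 200.0), (11, 513.0, -123.0, 209.0), (24, 506.0, -126.0, 208.0)]
146 [(134, 566.0, -377.0, 1.0), (43, 521.0, -130.0, 200.0), (13, 513.0, -125.0, 205.0), (25, 506.0, -125.0, 206.0)]
147 [(135, 565.0, -374.0, -0.0), (44, 521.0, -132.0, 196.0), (13, 513.0, -125.0, 202.0), (24, 505.0, -124.0, 204.0)]
148 [(136, 564.0, -366.0, 2.0), (43, 520.0, -129.0, 195.0), (16, 513.0, -130.0, 195.0), (25, 505.0, -125.0, 200.0)]
149 [(137, 564.0, -364.0, -0.0), (41, 521.0, -131.0, 191.0), (10, 513.0, -126.0, 196.0), (23, 506.0, -126.0, 197.0)]
150 [(137, 562.0, -357.0, 2.0), (41, 521.0, -132.0, 187.0), (15, 512.0, -124.0, 194.0), (25, 505.0, -125.0, 194.0)]
151 [(133, 562.0, -354.0, 0.0), (76, 520.0, -128.0, 187.0), (69, 514.0, -134.0, 183.0), (75, 507.0, -135.0, 183.0)]
152 [(130, 561.0, -349.0, 0.0), (124, 552.0, -352.0, -1.0), (128, 543.0, -353.0, -1.0), (135, 534.0, -354.0, -0.0)]
153 [(135, 560.0, -342.0, 2.0), (135, 551.0, -347
[... 3302 characters left out ...]
 -1.0)]
160 [(65, 534.0, -170.0, 122.0), (31, 525.0, -166.0, 126.0), (39, 517.0, -165.0, 128.0), (138, 529.0, -318.0, -1.0)]
161 [(67, 534.0, -172.0, 117.0), (49, 526.0, -170.0, 119.0), (51, 519.0, -175.0, 117.0), (85, 528.0, -312.0, -0.0)]
162 [(0, 535.0, -181.0, 106.0), (4, 528.0, -183.0, 105.0), (2, 520.0, -187.0, 103.0), (0, 512.0, -186.0, 105.0)]
163 [(8, 535.0, -178.0, 104.0), (8, 527.0, -179.0, 105.0), (8, 519.0, -181.0, 104.0), (6, 512.0, -184.0, 103.0)]
164 [(11, 534.0, -174.0, 105.0), (10, 527.0, -177.0, 104.0), (11, 519.0, -180.0, 101.0), (12, 511.0, -179.0, 104.0)]
165 [(13, 534.0, -170.0, 105.0), (14, 526.0, -173.0, 104.0), (13, 519.0, -176.0, 102.0), (10, 511.0, -177.0, 102.0)]
```

The depth data shows the fingertips really at z≈0.115, while the state says 0.077. They closed just above the bar, so the reported z reads about 38 mm low. I'll open, go 38 mm lower while watching the force, and check by depth before closing.

>>> {"name": "step_arm", "arguments": {"rows": [0,0,0,0.001,0,0,0.0854,0,0,0,0,0,0,0.0854,0,0,0,0,0,0,0.0854,0,0,0,0,0,0,0.0854,0,0,0,0,0,0,0.0854,0,0,0,0,0,0.012,0.0854,0,0,0,0,0,0.012,0.0854,0,0,0,0,0,0.013,0.0854,0,0,0,0,0,0,0.0854]}}

```text
time_s: 4.97
eef_pos: [0.5234, -0.1794, 0.0383]
eef_rot: [3.141, -0.003, -2.958]
ft_force: [0.3, 0.4, 0.8]
finger_gap: 0.0852
grasp_force: 0.0
```

```bash
python3 - <<'E'
from h import *
s=env.state(); print(s['eef_pos'],s['joints'].round(4))
c=snap('side','s3'); W=cloud(c)
for v in range(146,182,2): print(v,[(int(c['pixels'][v,u].mean()),*(W[v,u]*1000).round(0).tolist()) for u in (284,287,290,293)])
E
```

```text
[ 0.5234298  -0.17942346  0.03832211] [ 2.3600e-02  3.1350e-01 -4.5030e-01 -2.0000e-04 -8.1010e-01 -1.4111e+00]
146 [(12, 532.0, -157.0, 178.0), (32, 522.0, -141.0, 192.0), (48, 515.0, -145.0, 189.0), (15, 508.0, -145.0, 190.0)]
148 [(11, 533.0, -164.0, 166.0), (30, 522.0, -137.0, 188.0), (42, 514.0, -137.0, 189.0), (13, 508.0, -142.0, 186.0)]
150 [(12, 533.0, -163.0, 160.0), (26, 522.0, -138.0, 182.0), (38, 513.0, -125.0, 193.0), (18, 508.0, -147.0, 176.0)]
152 [(20, 541.0, -218.0, 108.0), (36, 518.0, -115.0, 195.0), (63, 511.0, -116.0, 195.0), (21, 505.0, -119.0, 193.0)]
154 [(10, 525.0, -114.0, 189.0), (17, 518.0, -116.0, 187.0), (29, 511.0, -114.0, 190.0), (11, 504.0, -112.0, 193.0)]
156 [(16, 529.0, -139.0, 161.0), (18, 518.0, -112.0, 185.0), (30, 511.0, -113.0, 185.0), (12, 504.0, -115.0, 185.0)]
158 [(13, 529.0, -137.0, 156.0), (18, 518.0, -111.0, 179.0), (30, 511.0, -113.0, 179.0), (10, 503.0, -113.0, 180.0)]
160 [(16, 528.0, -135.0, 152.0), (13, 518.0, -113.0, 172.0), (16, 511.0, -117.0, 169.0), (15, 503.0, -112.0, 174.0)]
162 [(6, 528.0, -130.0, 150.0), (14, 517.0, -108.0, 
[... 400 characters left out ...]
109.0, 152.0)]
170 [(13, 524.0, -108.0, 144.0), (20, 516.0, -106.0, 147.0), (21, 509.0, -109.0, 145.0), (7, 502.0, -108.0, 146.0)]
172 [(114, 547.0, -259.0, -0.0), (9, 516.0, -107.0, 139.0), (10, 509.0, -107.0, 140.0), (47, 502.0, -110.0, 138.0)]
174 [(57, 539.0, -208.0, 39.0), (8, 519.0, -122.0, 118.0), (8, 511.0, -123.0, 119.0), (53, 505.0, -135.0, 109.0)]
176 [(52, 538.0, -200.0, 38.0), (8, 519.0, -125.0, 109.0), (10, 511.0, -123.0, 112.0), (54, 513.0, -201.0, 41.0)]
178 [(51, 537.0, -190.0, 40.0), (6, 519.0, -123.0, 104.0), (5, 511.0, -124.0, 105.0), (51, 512.0, -196.0, 38.0)]
180 [(36, 535.0, -183.0, 40.0), (59, 519.0, -129.0, 91.0), (60, 512.0, -131.0, 91.0), (40, 511.0, -185.0, 41.0)]
```

The open front fingertip is at z≈0.094, so shut it would be about 0.081, and x agrees. I'll go 4 mm lower and close.

>>> {"name": "step_arm", "arguments": {"rows": [0,0,0,0,0,0.004,0.0854,0,0,0,0,0,0,0,0,0,0,0,0,0,0,0,0,0,0,0,0,0,0,0,0,0,0,0,0,0,0,0,0,0,0,0,0,0,0,0,0,0,0,0,0,0,0,0,0,0], "newtons": 60}}

```text
time_s: 6.02
eef_pos: [0.5251, -0.1795, 0.0364]
eef_rot: [-3.141, 0.001, -2.958]
ft_force: [0.1, -0.2, 4.6]
finger_gap: 0.0159
grasp_force: 58.7
```

Gripped: gap 15.9 mm, 58.7 N. Lifting straight up, then turning to yaw -89.5°.

>>> {"name": "step_arm", "arguments": {"rows": [0,0,0,0,0,-0.01,0,0,0,0,0,0,-0.02,0,0,0,0,0,0,-0.03,0,0,0,0,0,0,-0.03,0,0,0,0,0,0,-0.03,0,0,0,-10,0,0,0,0,0,0,-10,0,0,0,0,0,0,-10,0,0,0,0,0,0,-10,0,0,0,0,0,0,-10,0,0,0,0,0,0,-10,0,0,0,0,0,0,-10,0,0,0,0], "newtons": 90}}

```text
time_s: 7.52
eef_pos: [0.5237, -0.1792, 0.1555]
eef_rot: [3.14, 0.0, -1.731]
ft_force: [-0.4, 0.8, -2.3]
finger_gap: 0.015
grasp_force: 88.3
```

>>> {"name": "step_arm", "arguments": {"rows": [0,0,-10,0,0,0,0,0,0,0,0,0,0,0,0,0,0,0,0,0,0]}}

```text
time_s: 7.9
eef_pos: [0.5243, -0.1793, 0.1558]
eef_rot: [3.141, 0.0, -1.566]
ft_force: [-0.9, 0.2, -3.5]
finger_gap: 0.0148
grasp_force: 88.3
```

```bash
python3 - <<'E'
from h import *
s=env.state(); print(s['eef_pos'],np.degrees(s['eef_rot']),s['joints'].round(3),s['ft_force'],s['torque'],s['finger_gap'],s['grasp_force']); p=s['eef_pos']
move(.478-p[0],.1745-p[1],0,-89.5-np.degrees(s['eef_rot'][2]))
E
```

```text
[ 0.52425833 -0.17931622  0.15580823] [ 1.79959108e+02  1.53197470e-02 -8.97233859e+01] [ 0.024  0.189 -0.31  -0.    -1.073 -0.019] [-0.89853856  0.18815113 -3.54518618] [0.07296483 0.03153271 0.01655332] 0.014770686433461981 88.3020147588104
tool shift [-3.54e-01  4.45e-02  1.00e-04] tool turn z -0.22338589808062181
```

>>> {"name": "step_arm", "arguments": {"rows": [0,0,0,-0.05,0.0063,0,0,0,0,0,-0.05,0.0063,0,0,0,0,0,-0.05,0.0063,0,0,0,0,0,-0.05,0.0063,0,0,0,0,0,-0.05,0.0063,0,0,0,0,0,-0.05,0.0063,0,0,0,0,0,-0.05,0.0063,0,0,0,0,0,-0.004,0.0004,0,0,0,0,0,0,0,0,0]}}

```text
time_s: 9.02
eef_pos: [0.4767, 0.1743, 0.1559]
eef_rot: [3.141, -0.0, -1.563]
ft_force: [-0.9, 0.5, -1.7]
finger_gap: 0.0146
grasp_force: 88.3
```

```bash
python3 - <<'E'
from h import *
s=env.state(); print(s['eef_pos'],np.degrees(s['eef_rot']),s['joints'].round(3),s['ft_force'],s['finger_gap'],s['grasp_force']); p=s['eef_pos']
a=snap('side','s4'); b=snap('top','t4')
print(proj(a,[[p[0],p[1],p[2]-.0264],[.478,.1745,.099]]),proj(b,[[p[0],p[1],.215]]))
i1=cv2.resize(a['pixels'][200:320,232:332],(480,576),interpolation=cv2.INTER_CUBIC)
cv2.imwrite('pics/s4c.png',i1)
W=cloud(a)
m=(W[...,2]>.135)&(W[...,2]<.19)&(np.hypot(W[...,0]-p[0],W[...,1]-p[1])<.03)
for z in np.arange(.12,.24,.01):
    m=(abs(W[...,2]-z)<.005)&(np.hypot(W[...,0]-p[0],W[...,1]-p[1])<.03); q=W[m]
    if len(q): print(z.round(3),len(q),q.mean(0).round(4),q.min(0).round(4),q.max(0).round(4))
E
```

```text
[0.47669114 0.17433324 0.15586394] [ 1.79972313e+02 -1.77628487e-02 -8.95336194e+01] [ 0.738  0.111 -0.404 -0.    -1.056 -0.73 ] [-0.9162416   0.54452569 -1.69507786] 0.014639897147322027 88.28917430655565
[[285.48176819 272.38111512]
 [284.734875   280.75975146]] [[200.6747271  233.53024465]]
0.13 4 [0.4795 0.1817 0.1332] [0.4767 0.1808 0.1298] [0.4823 0.1826 0.1348]
0.14 21 [0.4753 0.181  0.1395] [0.4693 0.1774 0.1354] [0.4849 0.1837 0.1442]
0.15 14 [0.4712 0.179  0.1496] [0.4679 0.1736 0.1452] [0.4781 0.1843 0.1545]
0.16 12 [0.4704 0.1786 0.1608] [0.4681 0.1742 0.1567] [0.4729 0.183  0.1649]
0.17 9 [0.47   0.1774 0.1699] [0.4682 0.1738 0.1661] [0.4728 0.182  0.175 ]
0.18 7 [0.4701 0.1775 0.18  ] [0.4684 0.1738 0.1757] [0.4715 0.1802 0.1843]
0.2 23 [0.4741 0.1842 0.2018] [0.4586 0.1809 0.1969] [0.4955 0.1864 0.2049]
0.21 49 [0.4751 0.1831 0.2102] [0.4566 0.1688 0.2054] [0.4973 0.1961 0.2149]
0.22 241 [0.4775 0.1797 0.2224] [0.4566 0.146  0.2152] [0.4973 0.2039 0.2249]
0.23 58 [0.4789 0.1813 0.2298] [0.4558 0.1618 0.225 ] [0.5006 0.1941 0.2349]
```

View pics/s4c.png

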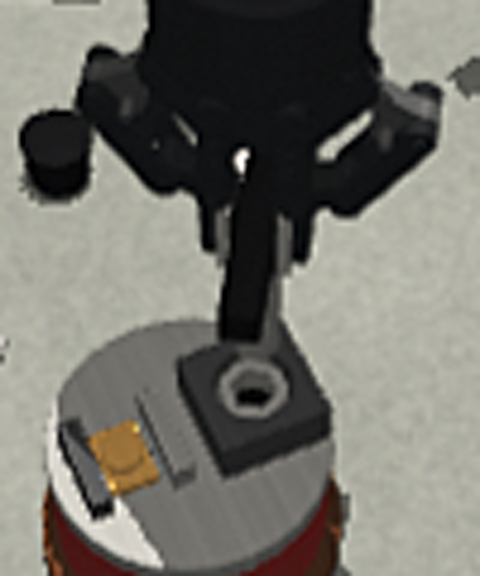

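The key hangs upright with its tip near (262,345) in the crop, just above the socket at (254,385). The shank measures (0.477,0.174) against the screw at about (0.4785,0.174), so I'll shift +1.5 mm in x and descend to the mouth.

>>> {"name": "step_arm", "arguments": {"rows": [0,0,0,0,-0.0015,0.005,0,0,0,0,0,0,0.01,0,0,0,0,0,0,0.01,0,0,0,0,0,0,0.005,0,0,0,0,0,0,0.002,0,0,0,0,0,0,0,0]}}

```text
time_s: 9.88
eef_pos: [0.4786, 0.1743, 0.124]
eef_rot: [-3.142, -0.0, -1.562]
ft_force: [-0.0, -0.5, -1.7]
finger_gap: 0.0153
grasp_force: 88.3
```

>>> {"name": "step_arm", "arguments": {"rows": [0,0,0,0,0,0.001,0,0,0,0,0,0,0.001,0,0,0,0,0,0,0,0]}}

```text
time_s: 10.25
eef_pos: [0.4785, 0.1743, 0.1221]
eef_rot: [-3.141, 0.0, -1.562]
ft_force: [-1.3, 0.2, -3.1]
finger_gap: 0.0148
grasp_force: 88.3
```

>>> {"name": "step_arm", "arguments": {"rows": [0,0,0,0,0,0.001,0,0,0,0,0,0,0.001,0,0,0,0,0,0,0,0]}}

```text
time_s: 10.62
eef_pos: [0.4782, 0.1742, 0.1197]
eef_rot: [3.141, 0.0, -1.562]
ft_force: [-2.1, 0.9, -1.0]
finger_gap: 0.0146
grasp_force: 88.4
```

```bash
python3 - <<'E'
from h import *
s=env.state(); print(s['eef_pos'],s['ft_force'],s['torque'])
E
```

```text
[0.47821097 0.17421888 0.11972493] [-2.09767243  0.90918016 -1.0241805 ] [0.50662732 0.81491415 0.02484957]
```

>>> {"name": "step_arm", "arguments": {"rows": [0,0,0,0,0,0.001,0,0,0,0,0,0,0.001,0,0,0,0,0,0,0,0]}}

```text
time_s: 11.0
eef_pos: [0.4783, 0.1742, 0.1177]
eef_rot: [3.141, -0.0, -1.562]
ft_force: [-2.9, 2.2, -3.0]
finger_gap: 0.0149
grasp_force: 88.4
```

```bash
python3 - <<'E'
from h import *
s=env.state(); print(s['eef_pos'],s['ft_force'],s['torque'])
E
```

```text
[0.47827083 0.17415009 0.11770197] [-2.92459543  2.15492169 -2.98064663] [ 0.72668867  1.09440815 -0.02304379]
```

It's going in past 4 mm without vertical resistance, so the hexagons match. I'll ease a little sideways along the force and continue.

>>> {"name": "step_arm", "arguments": {"rows": [0,0,0,-0.0004,0.0005,0.001,0,0,0,0,0,0,0.001,0,0,0,0,0,0,0.001,0,0,0,0,0,0,0.001,0,0,0,0,0,0,0,0]}}

```text
time_s: 11.62
eef_pos: [0.4781, 0.1745, 0.1139]
eef_rot: [3.142, -0.0, -1.562]
ft_force: [-1.2, 0.0, -3.8]
finger_gap: 0.0146
grasp_force: 88.4
```

```bash
python3 - <<'E'
from h import *
s=env.state(); print(s['eef_pos'],s['ft_force'],s['torque'])
E
```

```text
[0.47807477 0.17451088 0.11386466] [-1.18587742e+00  4.17553924e-04 -3.81227391e+00] [ 0.14443987  0.27007884 -0.01227197]
```

>>> {"name": "step_arm", "arguments": {"rows": [0,0,0,0,0.0002,0.001,0,0,0,0,0,0,0.001,0,0,0,0,0,0,0.0005,0,0,0,0,0,0,0,0]}}

```text
time_s: 12.12
eef_pos: [0.478, 0.1746, 0.1116]
eef_rot: [-3.141, -0.0, -1.562]
ft_force: [0.1, -0.3, -2.2]
finger_gap: 0.0145
grasp_force: 88.5
```

```bash
python3 - <<'E'
from h import *
s=env.state(); print(s['eef_pos'],s['ft_force'],s['torque'])
E
```

```text
[0.47795525 0.17457296 0.11163328] [ 0.12859227 -0.32812541 -2.2323069 ] [-0.07570715  0.09311874  0.00321223]
```

>>> {"name": "step_arm", "arguments": {"rows": [0,0,0,0,0,0.0005,0,0,0,0,0,0,0.0005,0,0,0,0,0,0,0,0]}}

```text
time_s: 12.5
eef_pos: [0.4783, 0.1747, 0.1115]
eef_rot: [-3.14, 0.0, -1.562]
ft_force: [-2.9, -0.4, 6.7]
finger_gap: 0.0147
grasp_force: 89.5
```

```bash
python3 - <<'E'
from h import *
s=env.state(); print(s['eef_pos'],s['ft_force'],s['torque'])
E
```

```text
[0.47826531 0.17473908 0.1115103 ] [-2.85921085 -0.37192327  6.72222251] [-0.29984309  1.21218304  0.00140649]
```

Floor reached, key fully home: z at the expected 0.1115 and about 9 N of press. I'll ease the press and turn clockwise.

>>> {"name": "step_arm", "arguments": {"rows": [0,0,2,0,0.0002,-0.0004,0,0,0,4,0,0,0,0,0,0,4,0,0,0,0,0,0,4,0,0,0,0,0,0,0,0,0,0,0]}}

```text
time_s: 13.12
eef_pos: [0.4779, 0.1748, 0.1115]
eef_rot: [-3.141, 0.001, -1.808]
ft_force: [-1.8, -0.7, 5.6]
finger_gap: 0.0149
grasp_force: 89.4
```

```bash
python3 - <<'E'
from h import *
s=env.state(); print(s['eef_pos'],np.degrees(s['eef_rot']),s['ft_force'],s['torque'])
E
```

```text
[0.4779376  0.17478517 0.11151843] [-1.79960784e+02  3.43352192e-02 -1.03575254e+02] [-1.78583192 -0.71248426  5.55925368] [-7.71050835e-02  1.00201711e+00  7.32395377e-04]
```

>>> {"name": "step_arm", "arguments": {"rows": [0,0,4,0,0,0,0,0,0,4,0,0,0,0,0,0,4,0,0,0,0,0,0,4,0,0,0,0,0,0,4,0,0,0,0,0,0,4,0,0,0,0]}}

```text
time_s: 13.88
eef_pos: [0.4781, 0.1748, 0.1115]
eef_rot: [-3.141, 0.001, -2.228]
ft_force: [-1.2, -1.0, 5.7]
finger_gap: 0.015
grasp_force: 89.9
```

```bash
python3 - <<'E'
from h import *
s=env.state(); print(s['eef_pos'],np.degrees(s['eef_rot']),s['ft_force'],s['torque'],s['joints'].round(3))
a=snap('side','s5'); b=snap('top','t5')
cv2.imwrite('pics/s5c.png',cv2.resize(a['pixels'][220:320,212:332],(720,600),interpolation=cv2.INTER_CUBIC))
E
```

```text
[0.47809093 0.17481746 0.11153777] [-1.79967589e+02  5.69869875e-02 -1.27642495e+02] [-1.24370549 -1.00577878  5.68164024] [-0.16767724  0.67235387  0.02746525] [ 0.737  0.156 -0.464  0.    -0.949 -1.394]
```

View pics/s5c.png

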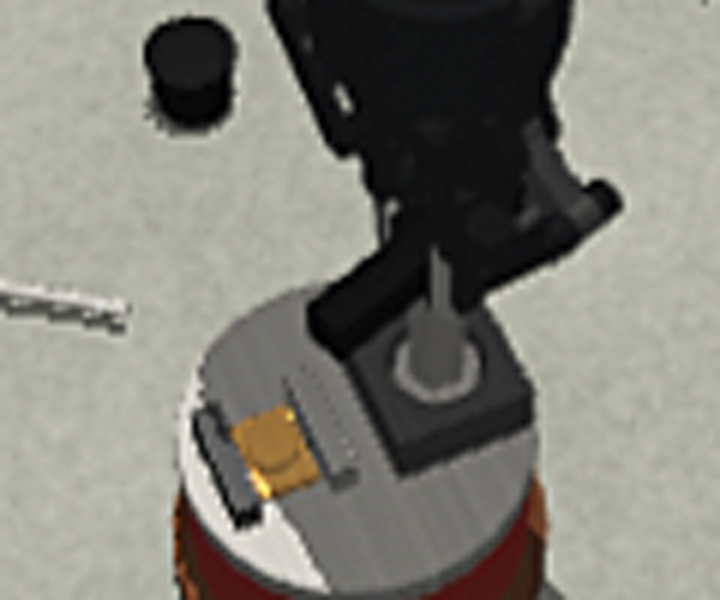

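The key stands in the screw at (437,370) in the crop, upright. The sliding jaw at (320,430) is not quite on the blank yet. I'll continue in smaller steps, watching torque.

>>> {"name": "step_arm", "arguments": {"rows": [0,0,3,0,0,0,0,0,0,3,0,0,0,0,0,0,3,0,0,0,0,0,0,0,0,0,0,0]}}

```text
time_s: 14.48
eef_pos: [0.4781, 0.1748, 0.1115]
eef_rot: [-3.141, 0.001, -2.382]
ft_force: [-0.9, -0.8, 5.0]
finger_gap: 0.015
grasp_force: 89.7
```

```bash
cat > st.py <<'E'
from h import *
s=env.state(); print(s['eef_pos'],np.degrees(s['eef_rot']),s['ft_force'].round(2),s['torque'].round(3),s['joints'].round(3)[[0,5]],s['joint_torque'].round(3)[-1])
E
python3 st.py
```

```text
[0.47814056 0.17477466 0.11149357] [-1.79973375e+02  5.92763654e-02 -1.36479939e+02] [-0.93 -0.82  4.95] [-0.14   0.575  0.017] [ 0.737 -1.549] -0.367
```

>>> {"name": "step_arm", "arguments": {"rows": [0,0,2,0,0,0,0,0,0,2,0,0,0,0,0,0,0,0,0,0,0]}}

```text
time_s: 14.85
eef_pos: [0.4782, 0.1748, 0.1115]
eef_rot: [-3.141, 0.001, -2.452]
ft_force: [-0.3, -0.0, 5.5]
finger_gap: 0.0147
grasp_force: 89.7
```

```bash
python3 st.py
```

```text
[0.47815273 0.17477027 0.11151353] [-1.79975023e+02  6.34647411e-02 -1.40464714e+02] [-0.27 -0.02  5.45] [-0.199  0.604 -0.017] [ 0.737 -1.618] -0.264
```

>>> {"name": "step_arm", "arguments": {"rows": [0,0,2,0,0,0,0,0,0,2,0,0,0,0]}}

```text
time_s: 15.1
eef_pos: [0.4781, 0.1747, 0.1115]
eef_rot: [-3.141, 0.001, -2.522]
ft_force: [-1.6, -0.6, 5.8]
finger_gap: 0.0147
grasp_force: 89.9
```

```bash
python3 st.py
```

```text
[0.47813922 0.17474908 0.11150404] [-1.79980228e+02  6.32107598e-02 -1.44499754e+02] [-1.57 -0.55  5.77] [-0.297  0.468  0.087] [ 0.737 -1.689] 0.404
```

>>> {"name": "step_arm", "arguments": {"rows": [0,0,2,0,0,0,0,0,0,2,0,0,0,0]}}

```text
time_s: 15.35
eef_pos: [0.4782, 0.1748, 0.1115]
eef_rot: [-3.141, 0.001, -2.592]
ft_force: [-1.2, -0.2, 4.6]
finger_gap: 0.0149
grasp_force: 90.0
```

```bash
python3 st.py
```

```text
[0.47820268 0.17476763 0.11151638] [-1.79983164e+02  6.87930298e-02 -1.48502561e+02] [-1.22 -0.19  4.56] [-0.255  0.443  0.049] [ 0.737 -1.759] 0.396
```

>>> {"name": "step_arm", "arguments": {"rows": [0,0,2,0,0,0,0,0,0,1.5,0,0,0,0]}}

```text
time_s: 15.6
eef_pos: [0.4782, 0.1747, 0.1115]
eef_rot: [-3.141, 0.001, -2.653]
ft_force: [-1.7, -0.8, 5.9]
finger_gap: 0.0148
grasp_force: 91.8
```

```bash
python3 st.py
```

```text
[0.47820537 0.17473082 0.11152838] [-1.79983231e+02  6.91146360e-02 -1.51981952e+02] [-1.67 -0.76  5.91] [-0.317  0.453  0.226] [ 0.737 -1.819] 0.07
```

>>> {"name": "step_arm", "arguments": {"rows": [0,0,2,0,0,0,0,0,0,1.5,0,0,0,0]}}

```text
time_s: 15.85
eef_pos: [0.4783, 0.1747, 0.1115]
eef_rot: [-3.141, 0.001, -2.713]
ft_force: [-1.2, -0.1, 4.8]
finger_gap: 0.0145
grasp_force: 94.9
```

```bash
python3 st.py
```

```text
[0.47825105 0.17470923 0.11149685] [-1.79978152e+02  6.89000716e-02 -1.55463940e+02] [-1.25 -0.1   4.77] [-0.332  0.403  0.468] [ 0.737 -1.88 ] -0.171
```

Torque rose from 0.05 to 0.23 to 0.47 N m over about 7°, so the stop is reached and the jaw is gripping. I'll relieve most of the torque, keep the light press and let go.

>>> {"name": "step_arm", "arguments": {"rows": [0,0,-2.5,0,0,0,0,0,0,-2.5,0,0,0,0,0,0,0,0,0,0,0]}}

```text
time_s: 16.23
eef_pos: [0.4782, 0.1748, 0.1115]
eef_rot: [-3.141, 0.001, -2.625]
ft_force: [-1.3, -0.3, 5.5]
finger_gap: 0.0148
grasp_force: 89.3
```

```bash
python3 st.py
```

```text
[0.47824292 0.17479904 0.11152265] [-1.79990557e+02  7.74349821e-02 -1.50424186e+02] [-1.27 -0.28  5.48] [-0.222  0.392 -0.009] [ 0.737 -1.792] 0.302
```

>>> {"name": "step_arm", "arguments": {"rows": [0,0,0,0,0,0,0.025,0,0,0,0,0,0,0.035,0,0,0,0,0,0,0.05,0,0,0,0,0,0,0.06,0,0,0,0,0,0,0.06], "newtons": 20}}

```text
time_s: 16.85
eef_pos: [0.4776, 0.1746, 0.1109]
eef_rot: [-3.142, -0.0, -2.627]
ft_force: [-0.4, -0.0, -0.0]
finger_gap: 0.0601
grasp_force: 0.0
```

```bash
python3 st.py
```

```text
[0.47761525 0.17456738 0.11086601] [-1.79999570e+02 -4.05652302e-03 -1.50494661e+02] [-0.44 -0.05 -0.02] [ 0.029  0.06  -0.004] [ 0.737 -1.793] 0.001
```

Released. Backing straight up and checking the key's height, tilt and the jaw.

>>> {"name": "step_arm", "arguments": {"rows": [0,0,0,0,0,-0.02,0.06,0,0,0,0,0,-0.03,0.06,0,0,0,0,0,-0.05,0.06,0,0,0,0.04,0,-0.05,0.06,0,0,0,0.05,0,0,0.06,0,0,0,0.05,0,0,0.06,0,0,0,0,0,0,0.06]}}

```text
time_s: 17.73
eef_pos: [0.3547, 0.1048, 0.2606]
eef_rot: [3.14, 0.003, -2.626]
ft_force: [1.1, 0.8, 0.1]
finger_gap: 0.06
grasp_force: 0.0
```

```bash
python3 - <<'E'
from h import *
exec(open('st.py').read())
a=snap('side','s6'); b=snap('top','t6')
cv2.imwrite('pics/s6c.png',cv2.resize(a['pixels'][200:320,212:356],(720,600),interpolation=cv2.INTER_CUBIC))
for n,c in(('side',a),('top',b)):
    W=cloud(c); m=(abs(W[...,2]-.175)<.012)&(np.hypot(W[...,0]-.478,W[...,1]-.1745)<.06)
    q=W[m]; 
    if len(q)<5: print(n,len(q)); continue
    t=q[q[:,2]>.172]; r=cv2.minAreaRect((t[:,:2]*1000).astype(np.float32)); A=np.c_[t[:,0]-.478,t[:,1]-.1745,np.ones(len(t))]
    print(n,len(t),'top z',np.median(t[:,2]).round(4),'plane',np.linalg.lstsq(A,t[:,2],rcond=None)[0].round(3),r)
E
```

```text
[0.35469004 0.10479852 0.26058769] [ 179.91417375    0.18741542 -150.46141271] [1.13 0.81 0.09] [ 0.069 -0.095  0.017] [ 0.832 -1.887] -0.26
side 445 top z 0.1784 plane [ 0.076 -0.126  0.178] ((478.4284362792969, 175.21534729003906), (99.88268280029297, 17.709196090698242), 30.29840850830078)
top 251 top z 0.1793 plane [-0.031  0.061  0.179] ((477.451904296875, 173.81689453125), (99.53237915039062, 16.637645721435547), 29.46609878540039)
```

View pics/s6c.png

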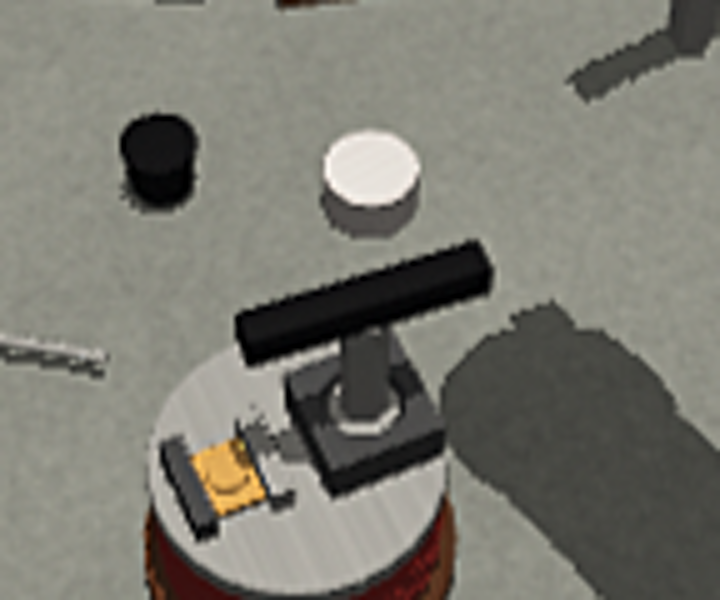

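The key stands upright and fully home in the screw: its bar top is at 0.179 m, as expected for a fully seated key. The sliding jaw at (265,470) in the crop is closed on the blank (228,475), and the robot is clear. Handing in.

```bash
python3 -c "
from workcell import env
print(env.close_job())"
```

```text
the job is handed in; nothing more can be done
None
```

The job is handed in: the key is seated fully home, the screw was turned clockwise to its stop so the jaw closes on the blank, and the key is left standing with the gripper clear (about 18 s used); the first grasp closed above the key, because the reported height read about 38 mm low, and nothing was moved.

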